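# Bed flatted lamps in their case grooves and shut the lid

### The job

Pack away every lamp that lies in the grey rack: lay each one in a V-groove of its own in the open blue case, centred lengthwise, and roll it there until its flat drops and beds flush on either wall of the groove, so that the lamp sits low and cannot roll. Leave the lid standing wide open until all of them are bedded; then swing it fully shut so that its tabs drop behind the front rim. Leave the beakers and the wash bottle where they stand.

Things in the scene. Friction and masses are not known exactly. Their poses are not given: they have to be found in the camera images.
- lamp1: Lamp 1 (absent in some starts; all alike): 130 mm long, 130 g; amber glass tube (34 mm diameter, middle 60 mm; grip here, closing across the axis) between two light grey collars (35 mm long, 50 mm diameter), each with one flat 37 mm wide, 17 mm from the axis, both in line. Origin: on the axis at mid length. Own x: along the lamp; own z: from the axis towards the flat.
- lamp2: Lamp 2 (absent in some starts; all alike): 130 mm long, 130 g; amber glass tube (34 mm diameter, middle 60 mm; grip here, closing across the axis) between two light grey collars (35 mm long, 50 mm diameter), each with one flat 37 mm wide, 17 mm from the axis, both in line. Origin: on the axis at mid length. Own x: along the lamp; own z: from the axis towards the flat.
- lamp3: Lamp 3 (absent in some starts; all alike): 130 mm long, 130 g; amber glass tube (34 mm diameter, middle 60 mm; grip here, closing across the axis) between two light grey collars (35 mm long, 50 mm diameter), each with one flat 37 mm wide, 17 mm from the axis, both in line. Origin: on the axis at mid length. Own x: along the lamp; own z: from the axis towards the flat.
- lamp4: Lamp 4 (absent in some starts; all alike): 130 mm long, 130 g; amber glass tube (34 mm diameter, middle 60 mm; grip here, closing across the axis) between two light grey collars (35 mm long, 50 mm diameter), each with one flat 37 mm wide, 17 mm from the axis, both in line. Origin: on the axis at mid length. Own x: along the lamp; own z: from the axis towards the flat.
- rack: Grey rack fixed to the bench: 4 V-grooves (45-degree walls) at own y -96, -32, 32, 96 mm, in two zigzag rails under the collars, 65 mm free between rails for fingers. A lamp in it has its axis 45 mm above the bench, flat facing up, within 60 degrees to either side. Origin: centre of the underside. Own x: along the grooves, roughly away from the robot; own z: up.
- case: Blue case fixed to the bench: outside 160 mm (own x, along the grooves, roughly away from the robot) x 260 mm (own y) x 80 mm high, walls 6 mm, floor 5 mm. Origin: centre of the underside; own z up. The grooves are two slick white zigzag rails, 30 mm wide, centred at own x -47.5 and 47.5 mm, one under each collar; 65 mm free between them for fingers.
- groove1 (a point): Bottom of the case's first V-groove (own y -74 mm) at mid length, 16 mm above the bench. 45-degree walls, ridges 53 mm above the bench. A lamp lying on its round has its axis 35.4 mm above this point; bedded on its flat, 29.7 mm above it and 5.7 mm aside towards the wall the flat lies on. The lamp's middle belongs over this point.
- groove2 (a point): The same for the middle groove (own y 0). A flat is bedded when it faces 45 degrees below level, to either side (a half turn or so from facing up: 135 degrees); the rails are so slick that a lamp let go within about 20 degrees of that slides home by itself, and one stroked lightly across the top of its glass tube with closed fingertips spins in place.
- groove3 (a point): The same for the third groove (own y +74 mm).
- lid (a joint): Hinge of the case's lid, rad: 0 shut, grows as it opens, 1.9 at most; stiff enough to stay where it is left (about 2 N at the edge moves it). Starts between 1.65 and 1.8, standing about upright on the far side.
- lid_hinge (a point): Middle of the hinge line, at the top of the case's far wall (80 mm above the bench); the hinge axis is the case's own y.
- lid_edge (a point): Middle of the lid's free edge, on its outer face. The lid is a flat blue plate 160 mm x 260 mm x 6 mm; two tabs 22 mm wide and 14 mm long stand on its inner face at the free edge (36 mm either side of the middle) and lie just inside the near wall when shut. With the lid shut this point is 160 mm from the hinge towards the robot, 86 mm above the bench.
- beaker_a: Bystander: glass beaker, 84 mm across, 110 mm high. Origin: centre of its underside.
- beaker_b: Bystander: smaller glass beaker, 72 mm across, 95 mm high. Origin: centre of its underside.
- wash_bottle: Bystander: white plastic bottle, 68 mm across, 170 mm high. Origin: centre of its underside.

How it is judged:
By the outcome, as a careful person would: the job done as asked, in the order asked, and still so for the second after the job is handed in, with the robot touching nothing.
Of lamp1, lamp2, lamp3, lamp4 only 2 to 3 are there at a start; the rules pass over those that are not, and their reading is None.
At some moment in a run one of lamp1, lamp2, lamp3, lamp4 may be knocked a few centimetres aside while the robot is not near it.
Once in a run the grip may slacken for a moment while it holds something.
It also fails if it takes over 210 s, if anything falls off the work surface, if the arm or the gripper's body presses on something with over 40 N, if the wrist force passes 120 N, or if a joint passes its speed limit or range.

### The arm

A 7-joint arm with a two-finger parallel gripper is mounted at the origin on the work surface. World frame = base frame: x ahead of the robot, y to its left, z up, the work surface at z = 0. Lengths are in m, angles in rad, forces in N, time in s.
With the tool pointing down it reaches from about 0.425 to 0.875 m from the base axis. Payload 9.9 kg.
Tool frame: the origin (TCP) lies midway between the tips of the shut fingers; the grasp point (between the pads) lies 19 mm behind it; z points along the fingers, y is the line along which they close (so a half turn about z gives the same grasp; the last joint's range is limited). The gripper opens to 85 mm and grips with 20 to 120 N. Pads are 22 mm wide; open, the fingers measure 114 mm over their backs; the gripper's body (76 mm by 85 mm) begins 54 mm behind the grasp point. The pads swing forward as they close: fully open they stand 13 mm farther back than shut.
Start: joints at [-1.324, 0.576, 0.025, 1.437, -0.015, 1.129, -0.057], TCP at [0.219, 0.638, 0.231] pointing down, gripper open.
Joint ranges: [-2.76, 2.76], [-0.34, 2.15], [-1.52, 1.57], [0.19, 2.46], [-1.09, 4.23], [0.17, 1.99], [-2.82, 2.82]. Speed limits (rad/s): [2.22, 2.22, 3.01, 3.01, 3.14, 3.14, 3.14].

### API

Orientations are given as a 3x3 rotation matrix whose columns are the frame's x, y, z axes.
In Python, from bench import bot gives the robot as it stands. Calls block until the motion is done:
- bot.move_ptp(position, orientation): joint-space move of the TCP to a pose.
- bot.movel(position, frame=None, velocity=0.15, stop_force=None): straight line of the TCP; frame=None keeps the orientation; velocity is the mean speed in m/s. With stop_force (N) it stops when the force on the tool has changed by that much, and returns True; else False.
- bot.move_joints(angles): joint-space move.
- bot.gripper_to(opening, strength=None): finger opening in m; strength is the grip in N (None keeps the last); returns when the fingers have stopped.
- bot.pause(seconds).
- bot.solve_ik(position, orientation): joint angles nearest the present ones, or None.
- bot.sense(): the state.
- bot.get_image(name): name is "scene" or "top"; returns a dict with "frame" (384x512x3 uint8, red, green, blue), "fovy" (degrees; the focal length in pixels is half the picture's height over the tangent of half this angle, whatever the lens; pixels are square), "cx", "cy" (the principal point, pixels), "k1" (the pictures are not rectified: a ray, as slopes to the right and down, at radius r is drawn at 1 + k1 r^2 times it, then the intrinsics apply), "rvec" (rotation vector, rad) and "tvec" (3), from world to camera coordinates, as OpenCV has them. Camera axes: x right, y down, z forward; pixel columns grow to the right and rows downward; lengths in m; the calibration is good to about 2 mm. A picture is of the moment at which its call begins. There is no depth.
A pose or a line that the arm cannot do raises bot.MotionError and nothing moves.
- bot.close_job(): hands the job in; it is judged then, once.
The state is a dict: "clock": time; "joint_positions": joint angles; "qvel": joint speeds; "effort": joint torques, N m; "eef_pos": TCP position; "orientation": TCP orientation; "force": force on the tool from outside, world axes, zero at the start; "ft_torque": the same for the moment, N m; "finger_gap": finger opening in m; "grasp_force": force on a finger pad.
Only numpy, scipy, OpenCV 4.12 (cv2) and the standard library are available. Lean on these libraries where they do the work, as an engineer would, in place of code of your own. Each camera call takes 0.05 s, during which the arm holds its last target. There are 200 camera calls.

## Working session

There is one attempt and no reset: what is moved stays moved. The work goes in short steps, each a Python script; the robot and the scene stay as the last script left them, time stands still between calls to the robot, and variables do not carry over. Pictures are saved under pics/ and viewed, at most 14 in all, crops included, and the job is handed in when it is done.

```bash
ls; mkdir -p pics; cat > h.py <<'E'
import numpy as np, cv2
from bench import bot
def snap(name,fn=None):
    d=bot.get_image(name)
    if fn: cv2.imwrite('pics/'+fn,cv2.cvtColor(d['frame'],cv2.COLOR_RGB2BGR))
    return d
def cam(d):
    f=d['frame'].shape[0]/2/np.tan(np.radians(d['fovy'])/2)
    R=cv2.Rodrigues(np.array(d['rvec'],float))[0]; t=np.array(d['tvec'],float).ravel()
    return f,R,t
def ray(d,u,v):
    f,R,t=cam(d); K=np.array([[f,0,d['cx']],[0,f,d['cy']],[0,0,1.]])
    p=cv2.undistortPoints(np.array([[[u,v]]],float),K,np.array([d['k1'],0,0,0.]))[0,0]
    return -R.T@t, R.T@np.array([p[0],p[1],1.])
def onz(d,u,v,z):
    o,r=ray(d,u,v); return o+r*(z-o[2])/r[2]
def proj(d,P):
    f,R,t=cam(d); K=np.array([[f,0,d['cx']],[0,f,d['cy']],[0,0,1.]])
    return cv2.projectPoints(np.array(P,float).reshape(-1,1,3),np.array(d['rvec'],float),np.array(d['tvec'],float),K,np.array([d['k1'],0,0,0.]))[0][:,0]
E
python3 - <<'E'
from h import *
for n in('scene','top'):
    d=snap(n,n+'0.png'); f,R,t=cam(d); print(n,f,d['cx'],d['cy'],d['k1'],-R.T@t,R[2])
print(bot.sense())
E
```

```text
bench.py
pics
scene 368.9646294934875 252.5176599736407 186.82417396049132 -0.11328229294759264 [1.12466446 0.26577869 0.94225507] [-0.51993112 -0.25423917 -0.81549622]
top 446.9634892000712 249.09335688844203 184.48530137525165 -0.10522837612267519 [0.34314324 0.01182482 1.08813775] [ 0.22439247  0.02282106 -0.9742316 ]
{'clock': 0.1, 'joint_positions': array([-1.32382189,  0.57643295,  0.02484578,  1.43777469, -0.01500902,
        1.1290012 , -0.05651433]), 'qvel': array([-0.00228324, -0.0015272 , -0.00089772, -0.00187317, -0.00179848,
       -0.0019474 , -0.00120965]), 'effort': array([ 4.91783198e-03, -7.67299104e+01,  2.25718439e+00, -2.86602777e+01,
        1.58231752e-02,  8.54657439e-03, -1.21847415e-05]), 'eef_pos': array([0.21908776, 0.63805347, 0.23055639]), 'orientation': array([[-9.45796415e-01,  3.24759878e-01, -4.04803651e-04],
       [ 3.24760124e-01,  9.45795420e-01, -1.37329826e-03],
       [-6.31307345e-05, -1.43032465e-03, -9.99998975e-01]]), 'force': array([-0.22523097, -0.04349463,  0.12337131]), 'ft_torque': array([ 0.0689545 ,  0.04197489, -0.00708521]), 'grasp_force': 0.0, 'finger_gap': 0.08549606472871069}
```

View pics/scene0.png

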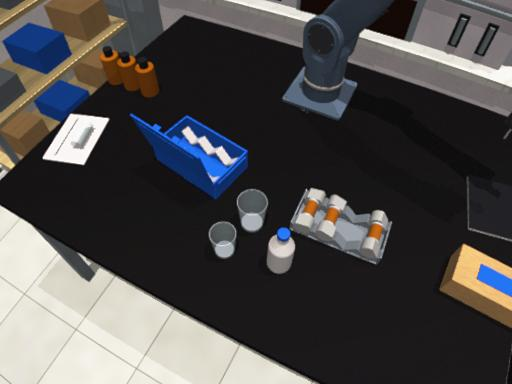

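View pics/top0.png

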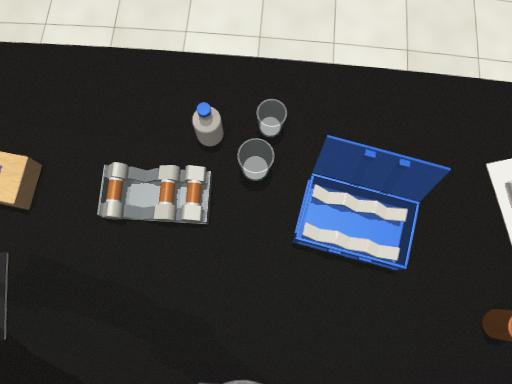

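The scene shows three lamps in the rack: top view, columns about 115, 168 and 194, row 190. The case is open at about (357,222) with the lid standing on the far side, the beakers are at (256,160) and (271,118), and the bottle is at (208,125). Next I'll enlarge the rack and the case.

```bash
python3 - <<'E'
import cv2,numpy as np
im=cv2.imread('pics/top0.png')
a=cv2.resize(im[150:235,90:220],None,fx=6,fy=6,interpolation=cv2.INTER_CUBIC)
cv2.imwrite('pics/rack_c.png',a)
b=cv2.resize(im[130:275,285:455],None,fx=4,fy=4,interpolation=cv2.INTER_CUBIC)
cv2.imwrite('pics/case_c.png',b)
E
```

```text
(no output)
```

View pics/rack_c.png

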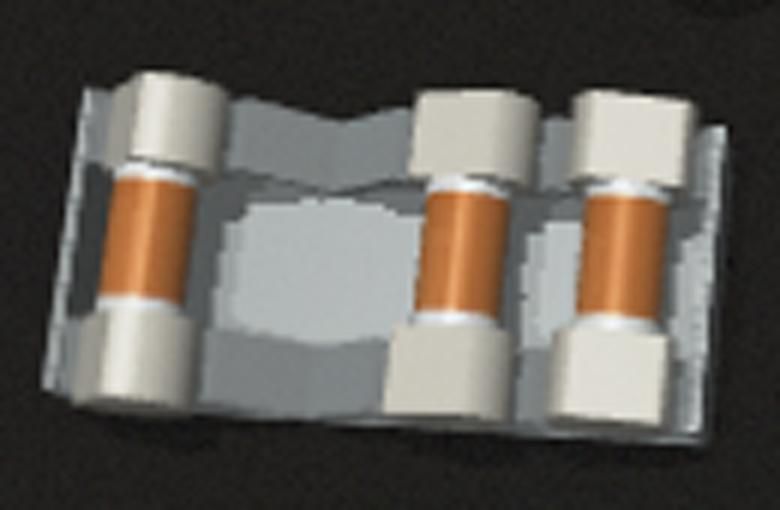

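View pics/case_c.png

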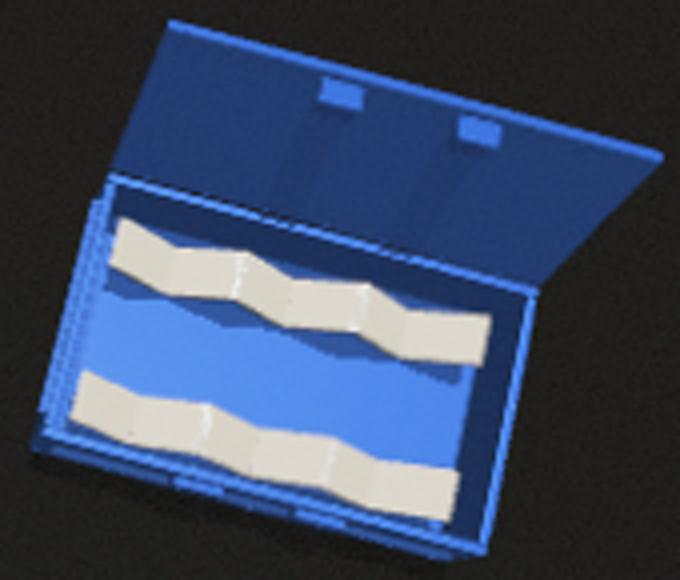

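The crops show the lamps in the rack at left, third and right positions; the flats are only faintly visible. In the case, the ridge ends are clear: far rail (240,253), (240,298), (370,287), (365,330); near rail (210,405), (205,450), (337,440), (333,487). The rim corners are (110,178), (537,292) and (487,552).

```bash
cat > loc.py <<'E'
from h import *
from scipy.spatial.transform import Rotation
def fit2(L,W):  # world = R L + t
    L=np.array(L);W=np.array(W);a=L.mean(0);b=W.mean(0);A=L-a;B=W-b
    th=np.arctan2((A[:,0]*B[:,1]-A[:,1]*B[:,0]).sum(),(A*B).sum())
    R=np.array([[np.cos(th),-np.sin(th)],[np.sin(th),np.cos(th)]]);t=b-R@a
    return th,t,(L@R.T+t-W)
def lamps(d,z=0.045):
    hsv=cv2.cvtColor(d['frame'],cv2.COLOR_RGB2HSV)
    m=cv2.inRange(hsv,(5,110,70),(20,255,255))
    n,l,s,c=cv2.connectedComponentsWithStats(m)
    out=[]
    for i in range(1,n):
        if s[i,4]<80: continue
        pts=cv2.findContours((l==i).astype(np.uint8),cv2.RETR_EXTERNAL,cv2.CHAIN_APPROX_NONE)[0][0]
        (u,v),(w,h),a=cv2.minAreaRect(pts)
        ys,xs=np.nonzero(l==i)
        P=onz(d,u,v,z); 
        q=cv2.fitLine(np.c_[xs,ys].astype(np.float32),cv2.DIST_L2,0,.01,.01).ravel()
        A=onz(d,u-q[0]*8,v-q[1]*8,z);B=onz(d,u+q[0]*8,v+q[1]*8,z); D=B-A
        if D[0]<0:D=-D
        out.append((u,v,P[:2],np.degrees(np.arctan2(D[1],D[0])),s[i,4],(w,h)))
    return out
E
python3 - <<'E'
from loc import *
d=snap('top')
px=[(240,253),(240,298),(370,287),(365,330),(210,405),(205,450),(337,440),(333,487)]
px=[(285+(a+.5)/4-.5,130+(b+.5)/4-.5) for a,b in px]
L=[(x,y) for x in(.0625,.0325) for y in (37,)] 
loc=[(.0625,.037),(.0325,.037),(.0625,-.037),(.0325,-.037),(-.0325,.037),(-.0625,.037),(-.0325,-.037),(-.0625,-.037)]
W=[onz(d,*p,.053)[:2] for p in px]
th,t,r=fit2(loc,W);print('rails',np.degrees(th),t);print(np.round(r*1e3,1).tolist())
px=[(110,178),(537,292),(487,552)]
px=[(285+(a+.5)/4-.5,130+(b+.5)/4-.5) for a,b in px]
W=[onz(d,*p,.08)[:2] for p in px]
th2,t2,r=fit2([(.08,.13),(.08,-.13),(-.08,-.13)],W);print('rim',np.degrees(th2),t2,np.round(r*1e3,1).tolist())
px=[(168,22),(662,156)]
px=[(285+(a+.5)/4-.5,130+(b+.5)/4-.5) for a,b in px]
for z in(.2,.22,.24):print('lid',z,[onz(d,*p,z)[:2] for p in px])
for o in lamps(d):print('top',o)
s=snap('scene')
for o in lamps(s):print('scene',o)
for p in [(256,175),(270,129),(209,136)]: print(onz(d,*p,0))
E
```

```text
rails -9.532622669087479 [ 0.51476534 -0.22313274]
[[1.3, -5.1], [-1.1, 1.1], [2.8, 0.6], [-0.6, 3.3], [-0.3, -2.9], [-3.4, 0.4], [1.7, -0.5], [-0.4, 3.1]]
rim -9.90816854999939 [ 0.51293589 -0.2213127 ] [[1.1, 1.7], [2.2, -1.1], [-3.3, -0.7]]
lid 0.2 [array([ 0.66818163, -0.12019439]), array([ 0.61914315, -0.38508375])]
lid 0.22 [array([ 0.66086208, -0.11722145]), array([ 0.6129279 , -0.37614576])]
lid 0.24 [array([ 0.65354254, -0.1142485 ]), array([ 0.60671265, -0.36720776])]
top (113.98513793945312, 189.1485137939453, array([0.5430216 , 0.36031233]), np.float64(0.4505006063172629), np.int32(263), (13.930521011352539, 19.005210876464844))
top (166.57919311523438, 191.70791625976562, array([0.5482172 , 0.23165558]), np.float64(0.6676674589332823), np.int32(264), (13.632009506225586, 20.000247955322266))
top (193.1598358154297, 192.2418212890625, array([0.55261805, 0.16776879]), np.float64(0.8462724257248653), np.int32(261), (13.39928913116455, 19.28411102294922))
top (498.5, 325.0, array([ 0.29972089, -0.57331913]), np.float64(32.04121618685263), np.int32(324), (30.0, 25.0))
scene (
[... 505 characters left out ...]
9, 0.16769561]), np.float64(2.934961077557785), np.int32(149), (11.37187671661377, 13.605639457702637))
scene (331.8196105957031, 214.5309295654297, array([0.53528901, 0.23107872]), np.float64(3.3498454692824855), np.int32(151), (11.676482200622559, 13.707174301147461))
scene (375.25, 230.75001525878906, array([0.52953405, 0.35938339]), np.float64(1.7002423090906373), np.int32(168), (12.332883834838867, 14.546477317810059))
scene (485.1004943847656, 283.67169189453125, array([0.5506189 , 0.68019959]), np.float64(56.29175193687034), np.int32(3134), (86.09439086914062, 53.9935417175293))
[0.61965897 0.02221593 0.        ]
[ 0.74474483 -0.00328031  0.        ]
[0.7120264  0.15132387 0.        ]
```

```bash
python3 - <<'E'
from loc import *
d=snap('top'); g=cv2.cvtColor(d['frame'],cv2.COLOR_RGB2GRAY).astype(np.float32)
yaw=np.radians(2.9);ax=np.array([np.cos(yaw),np.sin(yaw)]);ay=np.array([-ax[1],ax[0]])
for c in [(.539,.3603),(.545,.2315),(.549,.1677)]:
  for e in(-1,1):
    s=np.arange(-30,31,3)/1e3; acc=0
    for k in(.038,.044,.050,.056):
      P=[np.r_[np.array(c)+ax*k*e+ay*q,.055] for q in s]
      u=proj(d,P).astype(np.float32); acc=acc+cv2.remap(g,u[None,:,0],u[None,:,1],cv2.INTER_LINEAR)[0]/4
    print(c,e,acc.astype(int).tolist())
E
```

```text
(0.539, 0.3603) -1 [89, 87, 114, 135, 150, 162, 175, 185, 197, 215, 227, 227, 213, 173, 150, 149, 144, 129, 123, 129, 148]
(0.539, 0.3603) 1 [85, 106, 129, 147, 160, 172, 182, 192, 209, 223, 226, 216, 184, 150, 149, 147, 131, 125, 128, 155, 80]
(0.545, 0.2315) -1 [125, 95, 102, 128, 148, 163, 176, 188, 198, 198, 198, 198, 199, 199, 198, 199, 198, 197, 162, 127, 129]
(0.545, 0.2315) 1 [95, 95, 123, 143, 159, 173, 184, 196, 198, 199, 199, 198, 198, 198, 198, 198, 198, 174, 128, 128, 130]
(0.549, 0.1677) -1 [133, 112, 104, 161, 213, 218, 218, 218, 218, 219, 219, 219, 219, 219, 220, 216, 188, 159, 132, 128, 129]
(0.549, 0.1677) 1 [102, 97, 135, 202, 215, 216, 216, 216, 216, 216, 216, 217, 217, 217, 216, 194, 165, 136, 120, 122, 123]
```

```bash
cat > act.py <<'E'
from loc import *
def ori(deg,tilt=0):
    a=np.radians(deg); y=np.array([-np.sin(a),np.cos(a),0]);z=np.array([0,0,-1.])
    return np.c_[np.cross(y,z),y,z]
RY=2.9; CY=-9.7; CC=np.array([.5138,-.2222]); ZP=.024
def cpt(x,y,cc=CC):
    a=np.radians(CY); return cc+np.array([x*np.cos(a)-y*np.sin(a),x*np.sin(a)+y*np.cos(a)])
def st(m=''):
    s=bot.sense(); print(m,'t',round(float(s['clock']),1),np.round(s['eef_pos'],4),'F',np.round(s['force'],1),'gap',round(float(s['finger_gap']),4),'gf',round(float(s['grasp_force']),1))
    return s
def pick(x,y,yaw=RY):
    bot.gripper_to(.05)
    bot.move_ptp([x,y,.17],ori(yaw)); 
    print('hit',bot.movel([x,y,ZP],velocity=.15,stop_force=12))
    bot.gripper_to(0,60); st('grip')
    bot.movel([x,y,.2],velocity=.2); return st('up')
def place(gy,gx=0):
    p=cpt(gx,gy)
    bot.move_ptp([*p,.2],ori(CY)); st('over')
    bot.movel([*p,.10],velocity=.2)
    print('hit',bot.movel([*p,ZP+.0064],velocity=.06,stop_force=8)); st('down')
    bot.gripper_to(.05); bot.movel([*p,.17],velocity=.25)
def touch(gy,off,gx=0,f=2.5):
    p=cpt(gx,gy+off); z=bot.sense()['eef_pos'][2]
    bot.movel([*p,.08],frame=ori(CY),velocity=.25)
    h=bot.movel([*p,.055],velocity=.02,stop_force=f); s=st('touch %s'%h); return s['eef_pos'][2]
def stroke(gy,o0,o1,gx=0,press=0,f=2.5):
    z=touch(gy,o0,gx,f)
    if z<.0655: print('LOW'); 
    bot.movel([*cpt(gx,gy+o1),z-press],velocity=.06); st('stroked')
    bot.movel([*cpt(gx,gy+o1),.082],velocity=.2); return z
E
python3 - <<'E'
from act import *
for p,a in [((.549,.1677,.17),RY),((*cpt(0,-.074),.03),CY),((*cpt(0,.074),.03),CY),((.539,.36,.02),RY)]:
    print(bot.solve_ik(p,ori(a)))
pick(.549,.1677); place(-.074)
s=snap('top','t1.png');snap('scene','s1.png')
for o in lamps(s): print(o[:5])
E
```

```text
[-0.41743061  0.48848267  0.05893327  1.79326659 -0.03645284  0.86089161
  1.27979892]
[ 0.40622385  0.68650916  0.07089088  1.89645283 -0.08442274  0.56147003
  1.93410137]
[ 0.14953765  0.65375699  0.06266337  1.98776815 -0.07918359  0.50233896
  1.67023836]
[-0.62292792  0.76424066 -0.06385362  1.71552164  0.07170263  0.66409777
  0.89585584]
hit False
grip t 4.2 [0.5497 0.1662 0.0254] F [-0.8 -5.5  8. ] gap 0.0326 gf 58.8
up t 5.2 [0.5483 0.1677 0.199 ] F [-0.1 -0.6 -1.5] gap 0.0326 gf 59.4
over t 6.9 [ 0.5023 -0.2936  0.1999] F [-0.3 -0.2 -0.5] gap 0.0323 gf 59.3
hit True
down t 8.6 [ 0.501  -0.2957  0.0315] F [-0.8 -0.8  3.5] gap 0.0324 gf 59.4
(113.92682647705078, 189.15855407714844, array([0.54298419, 0.36045168]), np.float64(0.25975523090595987), np.int32(265))
(166.57919311523438, 191.70791625976562, array([0.5482172 , 0.23165558]), np.float64(0.8277776012942085), np.int32(265))
(386.0505065917969, 228.78086853027344, array([ 0.50493659, -0.29604144]), np.float64(-1.1786936920274138), np.int32(237))
```

```bash
python3 - <<'E'
import cv2,numpy as np
im=cv2.imread('pics/t1.png');s=cv2.imread('pics/s1.png')
b=cv2.resize(im[165:275,285:455],None,fx=4,fy=4,interpolation=cv2.INTER_CUBIC)
cv2.imwrite('pics/t1c.png',b)
E
```

```text
(no output)
```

View pics/t1c.png

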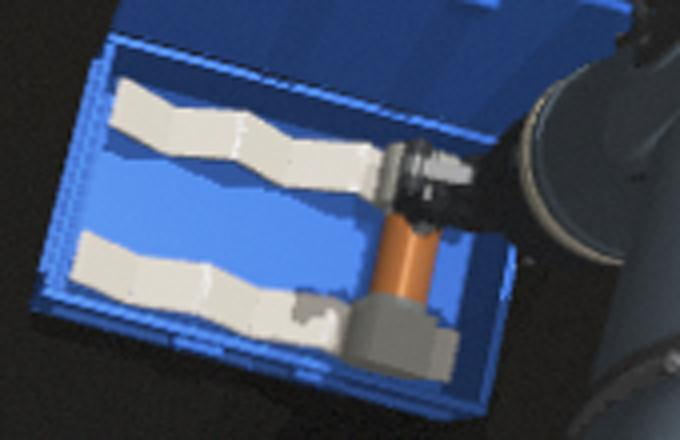

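The lamp lies in the right-hand groove, with its near collar at about (395,335) of the crop, over the near rail. Next I stroke it towards -y.

```bash
python3 - <<'E'
from act import *
bot.gripper_to(0,30)
for i in range(3):
    z=stroke(-.074,.010,-.012)
    if z<.0645: break
E
```

```text
touch True t 11.5 [ 0.5031 -0.2853  0.0675] F [-1.3  1.5  8.1] gap 0.0002 gf 4.1
stroked t 12.1 [ 0.4997 -0.3067  0.0679] F [-0.1  0.1 -0.3] gap 0.0 gf 0.1
touch True t 13.3 [ 0.503  -0.2854  0.0676] F [-0.5  0.5  6.8] gap 0.0 gf 3.3
stroked t 13.8 [ 0.4996 -0.3068  0.0679] F [-0.  -0.6 -0.6] gap 0.0003 gf 0.0
touch True t 15.0 [ 0.503  -0.2855  0.0673] F [-0.6  1.8  6.9] gap 0.0002 gf 3.6
stroked t 15.5 [ 0.499  -0.3072  0.067 ] F [ 0.1 -1.1  0.1] gap -0.0001 gf 0.0
```

```bash
cat >> act.py <<'E'
def profile(gy,cams=('top','scene'),ends=(-1,1)):
    a=np.radians(CY);ax=np.array([np.cos(a),np.sin(a)]);ay=np.array([-ax[1],ax[0]]);s=np.arange(-30,31,3)/1e3
    for n in cams:
        d=snap(n);g=cv2.cvtColor(d['frame'],cv2.COLOR_RGB2GRAY).astype(np.float32)
        for e in ends:
            acc=0
            for k in(.038,.044,.050,.056):
                u=proj(d,[np.r_[cpt(0,gy)+ax*k*e+ay*q,.062] for q in s]).astype(np.float32)
                acc=acc+cv2.remap(g,u[None,:,0],u[None,:,1],cv2.INTER_LINEAR)[0]/4
            print(n,e,acc.astype(int).tolist())
E
python3 - <<'E'
from act import *
bot.movel([*cpt(-.02,-.0),.25],velocity=.3)
profile(-.074); d=snap('top','t2.png')
im=cv2.imread('pics/t2.png')
cv2.imwrite('pics/t2c.png',cv2.resize(im[165:275,285:455],None,fx=4,fy=4,interpolation=cv2.INTER_CUBIC))
E
```

```text
top -1 [130, 182, 153, 150, 164, 172, 177, 186, 200, 209, 170, 148, 140, 135, 127, 121, 112, 101, 91, 131, 175]
top 1 [48, 48, 49, 49, 49, 50, 52, 61, 66, 69, 70, 73, 66, 67, 63, 48, 37, 29, 28, 29, 29]
scene -1 [120, 160, 178, 174, 175, 180, 184, 186, 183, 177, 168, 162, 155, 149, 142, 132, 121, 110, 100, 88, 76]
scene 1 [41, 42, 43, 42, 42, 42, 41, 42, 43, 43, 42, 42, 42, 43, 42, 41, 41, 42, 43, 42, 40]
```

View pics/t2c.png

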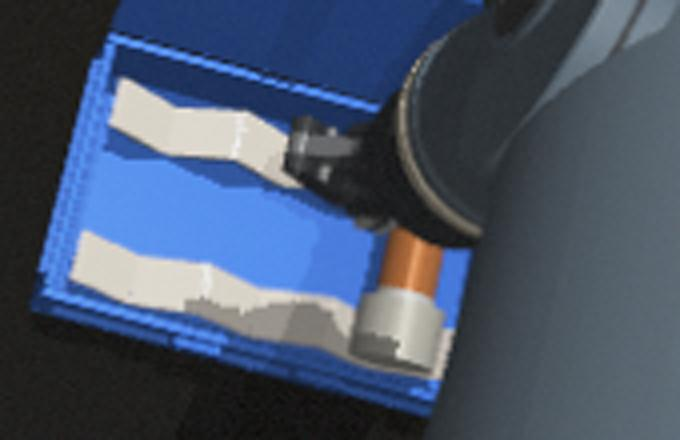

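The collar at about (400,325) now looks fully round, so the lamp has turned and its flat is out of sight below. I'll check the bedding by touch and stroke more if needed.

```bash
python3 - <<'E'
from act import *
bot.movel([*cpt(0,-.074+.01),.1],velocity=.3)
for i in range(5):
    z=stroke(-.074,.010,-.012)
    if z<.0645: break
E
```

```text
touch True t 18.6 [ 0.503  -0.2854  0.0592] F [0.6 1.1 8.1] gap 0.0001 gf 3.4
LOW
stroked t 19.1 [ 0.5025 -0.2888  0.0593] F [ 3.  53.  31.4] gap -0.0002 gf 27.7
```

```bash
sed -i "s/if z<.0655: print('LOW'); */if z<.0655: print('LOW'); bot.movel([*cpt(gx,gy+o0),.1],velocity=.2); return z/" act.py
python3 - <<'E'
from act import *
st()
bot.movel([*cpt(0,-.074+.006),.1],velocity=.1)
for o in (-.0057,.0057):
    print(touch(-.074,o)); bot.movel([*cpt(0,-.074+o),.1],velocity=.2)
bot.movel([*cpt(-.02,.0),.25],velocity=.3)
bot.move_ptp([.545,.2315,.25],ori(RY))
for n in('top','scene'):
    d=snap(n,n+'3.png')
    for o in lamps(d):print(n,o[:5])
im=cv2.imread('pics/top3.png')
cv2.imwrite('pics/t3c.png',cv2.resize(im[165:275,285:455],None,fx=4,fy=4,interpolation=cv2.INTER_CUBIC))
E
```

```text
t 19.4 [ 0.5001 -0.3069  0.0829] F [-0.2 -0.3 -0. ] gap -0.0006 gf 0.0
touch True t 20.9 [ 0.5004 -0.3007  0.0627] F [0.2 0.7 6.3] gap -0.0 gf 3.3
0.06273678024531146
touch True t 22.4 [ 0.5023 -0.2895  0.0615] F [-0.5  1.4  7.8] gap -0.0002 gf 3.6
0.06148792474715019
top (166.6287078857422, 191.71287536621094, array([0.5482158 , 0.23153488]), np.float64(-1.0806257518264235), np.int32(273))
top (388.0512390136719, 227.76095581054688, array([ 0.50776437, -0.30079163]), np.float64(-11.73117246708189), np.int32(255))
top (498.5, 325.0, array([ 0.29972089, -0.57331913]), np.float64(21.40304974773847), np.int32(350))
scene (77.5, 20.5, array([ 0.07289479, -1.18326871]), np.float64(-82.95051655654477), np.int32(2082))
scene (116.43243408203125, 70.90541076660156, array([ 0.29787479, -0.74689974]), np.float64(-81.45421099459098), np.int32(2359))
scene (24.491891860961914, 130.34864807128906, array([ 0.70312773, -0.83656072]), np.float64(-21.83924982776917), np.int32(1368))
scene (331.902099609375, 214.34536743164062, array([0.53459545, 0.23107925]), np.float64(0.25013913439816876), np.int32(158))
scene (375.25, 230.75001525878906, array([0.52953405, 0.35938339]), np.float64(1.7002423090906373), np.int32(168))
scene (485.1508483886719, 283.6351623535156, array([0.55045066, 0.68032049]), np.float64(56.30798651115979), np.int32(3135))
```

View pics/t3c.png

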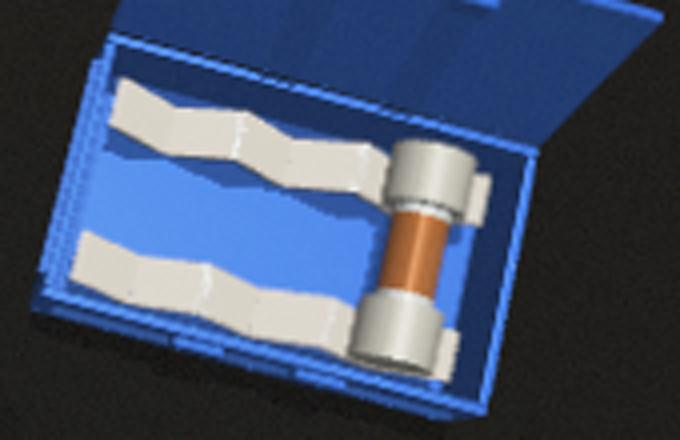

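Touch gives 62.7 mm on top, exactly the bedded height, and the lamp sits low at the -y wall of groove 1. Now I check lengthwise centring from the collar ends: top edge of the far end at (437,140), near end at (395,352).

```bash
python3 - <<'E'
from act import *
d=snap('top')
a=np.radians(CY);R=np.array([[np.cos(a),-np.sin(a)],[np.sin(a),np.cos(a)]])
def own(p,z):
    p=(285+(p[0]+.5)/4-.5,165+(p[1]+.5)/4-.5); return np.round(R.T@(onz(d,*p,z)[:2]-CC)*1e3,1)
print('lamp far/near',own((437,140),.0707),own((395,352),.0707))
print('amber ends',own((425,210),.0627),own((408,294),.0627))
print('rail far edge ends',own((490,175),.053),own((484,227),.053),own((459,330),.053),own((453,382),.053))
print('rim far', own((112,40),.08),own((537,153),.08),'near',own((487,412),.08),own((60,295),.08))
# amber in both views, triangulated
s=snap('scene')
hs=[o for o in lamps(s) if 150<o[0]<300];print(hs)
E
```

```text
lamp far/near [ 70.6 -72.4] [-56.8 -72.2]
amber ends [ 29.9 -75.4] [-20.9 -75.2]
rail far edge ends [  62.7 -112.3] [  31.1 -114.5] [ -32.3 -111.3] [ -62.8 -113.7]
rim far [ 77.8 127.1] [  75.6 -129. ] near [ -78.3 -127.8] [-74.4 122.1]
[]
```

Lamp 1 appears to lie about 4–5 mm too far along the groove: amber ends at own x +29.9 and -20.9, with the rails centred at -0.3. I'll aim the next lamp 4.5 mm nearer, check it, then nudge the first.

```bash
cat >> act.py <<'E'
def amber(d,gy,z=.0627):
    "own-frame ends of the amber part of a lamp near groove gy"
    a=np.radians(CY);R=np.array([[np.cos(a),-np.sin(a)],[np.sin(a),np.cos(a)]])
    m=cv2.inRange(cv2.cvtColor(d['frame'],cv2.COLOR_RGB2HSV),(5,110,70),(20,255,255))
    ys,xs=np.nonzero(m); q=np.array([R.T@(onz(d,u,v,z)[:2]-CC) for u,v in zip(xs,ys)])
    k=(abs(q[:,1]-gy)<.03)&(abs(q[:,0])<.06); q=q[k]*1e3
    c=q[abs(q[:,1]-np.median(q[:,1]))<6]
    return len(q),np.round(np.percentile(c[:,0],[1,99]),1),np.round(c.mean(0),1)
E
python3 - <<'E'
from act import *
print('lampC',amber(snap('top'),-.074))
pick(.545,.2315); place(0,-.0045)
bot.gripper_to(0,30)
for i in range(6):
    z=stroke(0,-.010,.012,-.0045)
    if z<.0655: break
bot.movel([*cpt(-.02,.0),.25],velocity=.3)
bot.move_ptp([.539,.3603,.25],ori(RY))
d=snap('top','top4.png'); print('C',amber(d,-.074),'B',amber(d,0))
for o in lamps(d):print(o[:5])
E
```

```text
lampC (255, array([-18.1,  26.2]), array([  3.8, -73.6]))
hit False
grip t 27.7 [0.5458 0.2301 0.0255] F [-2.1 -4.6  9.5] gap 0.0326 gf 58.8
up t 28.7 [0.5443 0.2314 0.199 ] F [-0.1  0.1 -1.6] gap 0.0325 gf 59.4
over t 30.4 [ 0.5101 -0.2199  0.1999] F [ 1.1 -0.6 -1.7] gap 0.0325 gf 59.4
hit True
down t 32.1 [ 0.5091 -0.2219  0.0315] F [-0.1 -0.7  5. ] gap 0.0327 gf 59.5
touch True t 34.9 [ 0.5077 -0.2313  0.0678] F [-1.6  0.8  7.8] gap 0.0001 gf 3.8
stroked t 35.4 [ 0.5112 -0.2093  0.0674] F [ 0.3 -0.4  0.3] gap -0.0001 gf 0.0
touch True t 36.6 [ 0.5077 -0.2312  0.0679] F [-0.3  0.5  6.9] gap 0.0001 gf 3.2
stroked t 37.1 [ 0.5112 -0.2093  0.0675] F [-0.2  0.1 -0.5] gap 0.0002 gf 0.0
touch True t 38.6 [ 0.5077 -0.2312  0.0599] F [-0.7  0.5  8.9] gap -0.0001 gf 3.5
LOW
C (255, array([-31.8,  12.9]), array([ -9.6, -73.6])) B (255, array([-24.4,  19.8]), array([-2.1, 10.6]))
(114.0923080444336, 189.26153564453125, array([0.54276844, 0.36000518]), np.float64(0.5515256459640154), np.int32(266))
(352.558837890625, 221.2647247314453, array([ 0.51614722, -0.21534377]), np.float64(-10.363875347999043), np.int32(255))
(386.9268493652344, 233.34146118164062, array([ 0.49426626, -0.29843192]), np.float64(-8.171346476829042), np.int32(255))
(498.5, 325.0, array([ 0.29972089, -0.57331913]), np.float64(17.43839271741096), np.int32(371))
```

Lamps B (groove 2) and C (groove 1) are both low. C has been knocked 13 mm towards the robot since I last looked: own x +3.8, now -9.6. I'll do the third lamp, then push both back to centre.

```bash
python3 - <<'E'
from act import *
pick(.539,.3603); place(.074,-.003)
bot.gripper_to(0,30)
for i in range(6):
    z=stroke(.074,-.010,.012,-.003)
    if z<.0655: break
bot.movel([*cpt(-.02,.074),.14],velocity=.3)
def push(gy,off,x0,x1):
    bot.movel([*cpt(x0,gy+off),.12],velocity=.3)
    bot.movel([*cpt(x0,gy+off),.085],velocity=.2)
    print('down',bot.movel([*cpt(x0,gy+off),.0655],velocity=.04,stop_force=6))
    print('push',bot.movel([*cpt(x1,gy+off),.0655],velocity=.03,stop_force=15)); st()
    bot.movel([*cpt(x1-np.sign(x1-x0)*.002,gy+off),.12],velocity=.1)
push(-.074,-.0057,-.005,.013)
push(0,.0057,.005,.0155)
bot.movel([*cpt(-.02,.0),.25],velocity=.3)
bot.move_ptp([.539,.3603,.25],ori(RY))
d=snap('top','top5.png')
for g in(-.074,0,.074):print(g,amber(d,g))
im=cv2.imread('pics/top5.png')
cv2.imwrite('pics/t5c.png',cv2.resize(im[165:275,285:455],None,fx=4,fy=4,interpolation=cv2.INTER_CUBIC))
E
```

```text
hit False
grip t 44.1 [0.5398 0.3581 0.0255] F [-1.1 -6.5  9.6] gap 0.0328 gf 58.8
up t 45.1 [0.5383 0.3601 0.1989] F [ 0.3 -0.3 -2.2] gap 0.0324 gf 59.4
over t 47.0 [ 0.524  -0.1473  0.1999] F [-0.1  1.  -1.8] gap 0.0327 gf 59.4
hit True
down t 48.7 [ 0.523  -0.1493  0.0314] F [ 0.2 -0.6  4.2] gap 0.0326 gf 59.5
touch True t 51.5 [ 0.5217 -0.1586  0.0678] F [-0.6  0.2  7.6] gap -0.0004 gf 3.9
stroked t 52.0 [ 0.5251 -0.1366  0.0674] F [ 0.5 -0.3  0.3] gap 0.0 gf 0.0
touch True t 53.2 [ 0.5217 -0.1585  0.0673] F [-0.7  0.7  7.9] gap 0.0003 gf 3.4
stroked t 53.7 [ 0.5253 -0.1365  0.0671] F [-0.2  0.1  0.3] gap 0.0001 gf 0.0
touch True t 55.0 [ 0.5217 -0.1584  0.066 ] F [-1.4  1.5  6.8] gap -0.0001 gf 3.6
stroked t 55.5 [ 0.5253 -0.1365  0.0658] F [ 0.3 -0.5  1.2] gap 0.0001 gf 0.0
touch True t 56.9 [ 0.5216 -0.1585  0.0599] F [-0.9  0.6  8.2] gap 0.0 gf 3.6
LOW
down False
push False
 t 60.0 [ 0.5131 -0.3029  0.0655] F [-0.1  0.3 -0.2] gap 0.0 gf 0.0
down False
push False
 t 62.5 [ 0.5301 -0.2192  0.0655] F [-0.4 -0.1 -0.4] gap 0.0002 gf 0.0
-0.074 (254, array([-26.7,  18.1]), array([ -4.5, -74. ]))
0 (257, array([-22.7,  21.6]), array([-0.8, 10.4]))
0.074 (261, array([-24.3,  21.1]), array([-1.7, 82.9]))
```

View pics/t5c.png

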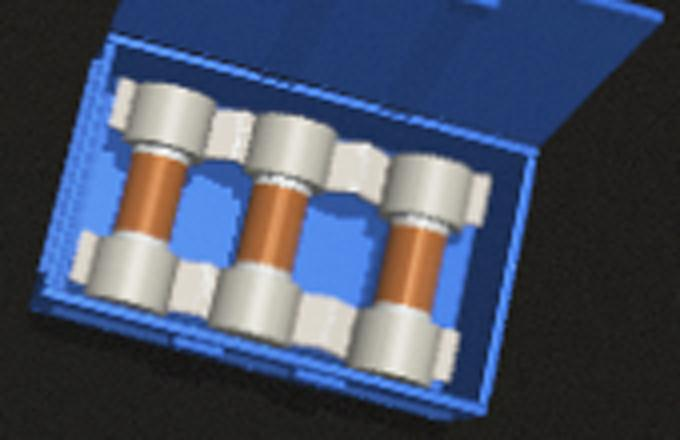

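All three lamps lie low, each in its own groove. Tube centres are at own x -1.7 (left), -0.8 (middle) and -4.5 (right). I'll cross-check with the far collar ends at (175,84), (298,115) and (433,154), and push C further.

```bash
cat >> act.py <<'E'
def push(gy,off,x0,x1):
    bot.movel([*cpt(x0,gy+off),.12],velocity=.3)
    bot.movel([*cpt(x0,gy+off),.085],velocity=.2)
    print('down',bot.movel([*cpt(x0,gy+off),.0655],velocity=.04,stop_force=6))
    print('push',bot.movel([*cpt(x1,gy+off),.0655],velocity=.03,stop_force=15))
    bot.movel([*cpt(x1-np.sign(x1-x0)*.002,gy+off),.12],velocity=.1)
E
python3 - <<'E'
from act import *
d=snap('top')
a=np.radians(CY);R=np.array([[np.cos(a),-np.sin(a)],[np.sin(a),np.cos(a)]])
for p in[(175,84),(298,115),(433,154)]:
    p=(285+(p[0]+.5)/4-.5,165+(p[1]+.5)/4-.5); print(np.round(R.T@(onz(d,*p,.0707)[:2]-CC)*1e3,1))
bot.move_ptp([*cpt(0,-.08),.2],ori(CY))
push(-.074,-.0057,0,.017)
for g,o in((-.074,-.0057),(0,.0057),(.074,.0057)):
    bot.movel([*cpt(0,g+o),.1],velocity=.25); print(touch(g,o)); bot.movel([*cpt(0,g+o),.1],velocity=.2)
bot.movel([*cpt(-.02,.0),.25],velocity=.3)
bot.move_ptp([.539,.3603,.25],ori(RY))
d=snap('top','top6.png');snap('scene','scene6.png')
for g in(-.074,0,.074):print(g,amber(d,g))
E
```

```text
[64.  84.7]
[64.3 10.6]
[ 61.8 -71.6]
down False
push False
touch True t 72.5 [ 0.5003 -0.3007  0.0627] F [-0.7  0.5  6.1] gap 0.0001 gf 3.3
0.06274817983556634
touch True t 74.5 [ 0.5147 -0.2166  0.0627] F [-0.7  0.6  6.6] gap -0.0002 gf 3.3
0.06271221248356729
touch True t 76.3 [ 0.5272 -0.1436  0.0627] F [-0.5 -0.8  6.4] gap -0.0002 gf 3.3
0.06269678758939345
-0.074 (255, array([-22.2,  21.5]), array([ -0.6, -73.6]))
0 (257, array([-22.7,  21.6]), array([-0.8, 10.4]))
0.074 (261, array([-24.3,  21.1]), array([-1.7, 82.9]))
```

View pics/scene6.png

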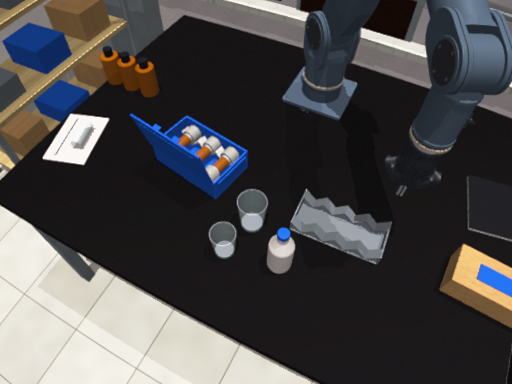

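The scene view shows the rack empty, three lamps bedded in the case (all touch at 62.7 mm) and the bystanders untouched. Now the lid: hook closed fingertips behind it and follow its arc shut.

```bash
cat > lid.py <<'E'
from act import *
h=.011; r=.14
def tcp(th):
    x=.08-r*np.cos(th)+.006*np.sin(th)+h*min(1,np.sin(th)+.0); z=.08+r*np.sin(th)+.006*np.cos(th)
    return np.r_[cpt(x,0),z]
ths=list(np.arange(1.8,.0,-.1))+[0.]
pre=[np.r_[cpt(.185,0),.36],np.r_[cpt(.185,0),.215]]
for p in pre+[tcp(t) for t in ths]:
    if bot.solve_ik(p,ori(CY)) is None: print('no ik',p)
if __name__=='__main__':
    bot.movel([.539,.3603,.36],velocity=.3)
    bot.move_ptp([*cpt(0,0),.36],ori(CY))
    bot.movel(pre[0],velocity=.2); print(bot.movel(pre[1],velocity=.1,stop_force=8)); st('behind')
    for t in ths[:-3]:
        if bot.movel(tcp(t),velocity=.08,stop_force=30): print('stop',t);st();break
    s=st('end %.2f'%t); snap('scene','lid_s.png')
E
python3 lid.py
```

```text
False
behind t 84.9 [ 0.6964 -0.2536  0.2157] F [-0.8 -0.1  0.8] gap 0.0 gf 0.0
end 0.30 t 90.7 [ 0.4657 -0.214   0.1272] F [-0.5 -0.2  0.7] gap 0.0001 gf 0.0
```

View pics/lid_s.png

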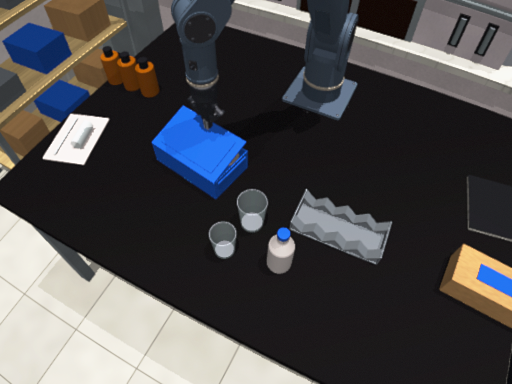

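The lid is nearly shut, with the fingertips on it at about (208,125). I press it the rest of the way.

```bash
python3 - <<'E'
from lid import *
for t in(.2,.1,0.):
    if bot.movel(tcp(t),velocity=.05,stop_force=25):print('stop',t)
    st('%.1f'%t)
p=tcp(0.); print(bot.movel([p[0],p[1],.080],velocity=.03,stop_force=25)); st('press')
bot.movel([p[0],p[1],.2],velocity=.2)
z=bot.movel([p[0],p[1],.082],velocity=.03,stop_force=3); st('retouch')
bot.movel([p[0],p[1],.3],velocity=.2)
bot.move_ptp([.45,.35,.3],ori(RY)); st()
a=snap('top','end_t.png');b=snap('scene','end_s.png')
A=cv2.imread('pics/end_t.png')[130:280,270:460];B=cv2.imread('pics/end_s.png')[80:230,120:310]
cv2.imwrite('pics/end_c.png',np.hstack([cv2.resize(i,None,fx=2,fy=2,interpolation=cv2.INTER_CUBIC) for i in(A,B)]))
E
```

```text
0.2 t 91.2 [ 0.4603 -0.213   0.1134] F [ 0.3 -1.2 -0.5] gap 0.0003 gf 0.0
0.1 t 91.6 [ 0.4566 -0.2124  0.0996] F [-0.6 -0.1  0.6] gap -0.0001 gf 0.0
stop 0.0
0.0 t 92.0 [ 0.4552 -0.2123  0.0864] F [-2.4  2.3 15.4] gap -0.0001 gf 7.8
True
press t 92.2 [ 0.4552 -0.2123  0.0862] F [-5.3  4.8 26.5] gap -0.0 gf 13.1
retouch t 96.2 [ 0.4547 -0.2121  0.0866] F [-0.7  0.5  7.2] gap 0.0002 gf 2.9
 t 99.5 [0.4509 0.3486 0.3002] F [-0.4  0.5 -0.4] gap 0.0002 gf 0.0
```

View pics/end_c.png

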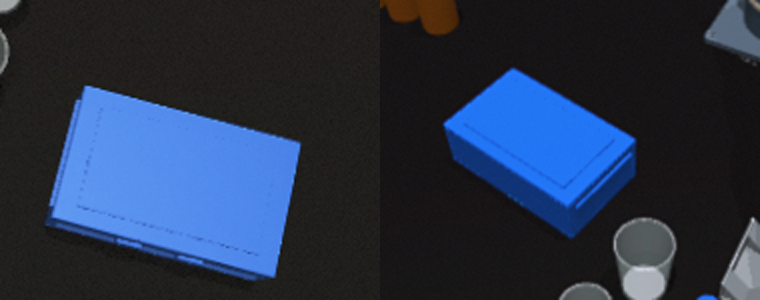

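The lid lies flat on the rim in both views, and touch puts it at 86.4 mm against the expected 86. It is fully shut, so I'm handing the job in.

```bash
python3 -c "
from bench import bot
print(bot.close_job())"
```

```text
the job is handed in; nothing more can be done
None
```

The three lamps from the rack are bedded on their flats in the case, centred to within about 2 mm by camera; the lid is fully shut and the job was handed in at about 100 s.

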